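# Click the electrode holder onto its stand post

## Robot

A 6-joint arm with a two-finger parallel gripper is mounted at the origin on the work surface. World frame = base frame: x ahead of the robot, y to its left, z up, the work surface at z = 0. Lengths are in m, angles in rad, forces in N, time in s.
With the tool pointing down it reaches from about 0.375 to 0.9 m from the base axis. Payload 3.1 kg.
Tool frame: the origin (TCP) lies on the centre line of the jaws, within the pads' length; the fingertips stand ahead of it and the grasp point (between the pads) lies 3 mm ahead of it (robot.tip_reach is the z of the fingertips in the tool frame, in m); z points along the fingers, y is the line along which they close (so a half turn about z gives the same grasp; the last joint's range is limited). The gripper opens to 87 mm and grips with 3 to 60 N. Pads are 19 mm wide; open, the fingers measure 117 mm over their backs; the gripper's body (75 mm by 190 mm) begins 51 mm behind the grasp point.
Start: joints at [1.121, 0.527, 1.433, -0, 1.181, -0.178], TCP at [0.167, 0.602, 0.245] pointing down, gripper open.
Joint ranges: [-3.08, 3.08], [-0.75, 2.2], [0.22, 2.44], [-1.43, 4.57], [0, 2.65], [-2.85, 2.85]. Speed limits (rad/s): [2.79, 2.79, 3.14, 3.14, 3.14, 3.14].

## Interface

Orientations are given as a unit quaternion [x, y, z, w].
In Python, from rig import sensors, eyes, ticket, robot gives the robot as it stands.
- The arm moves only by the tool drive_tool, never from a script. Its argument "deltas" is a list that holds one entry, the list of rows, each a list of 6 numbers: the shift along the tool's x, y, z in mm, then the turn, a rotation vector about the tool's x, y, z in rad. A call has 1 to 8 rows; each row shifts and turns the commanded pose from where the row before left it, along the tool's axes as they then stand; what a row does not reach is not made up. A row lasts 1/12 s, in which the tool goes at most 41.7 mm and 7.16 degrees, less where a joint would pass 70% of its speed; a pose out of reach is approached as far as the arm can. A call is refused whole if a number of a shift passes 41.7 or a number of a turn 0.125, either way. A call with a gripper value outside its range is refused whole. "gripper" is the opening in per cent of the stroke, from 0 (shut) to 100 (fully open), set as the call begins (left out, the last holds). The fingers move at their own pace and stop on an object; "squeeze" is the grip in N (left out, the last holds). Time passes only in rows, so rows that do not move let the fingers close. It gives the time, the measured TCP pose, the force, the opening and the grip force at its end, in the units of the state.
- sensors.get_obs(): the state, without advancing time (a new reading comes with each control period).
- eyes.camera(name): name is "scene" or "top" or "wrist"; returns a dict with "img" (384x512x3 uint8, red, green, blue), "fov_y" (degrees; the focal length in pixels is half the picture's height over the tangent of half this angle, whatever the lens; pixels are square), "cx", "cy" (the principal point, pixels), "xyz" and "attitude" of the camera in the world; the wrist camera has in their place "hand_eye" (4x4, takes a point from camera to tool coordinates, whose origin is the TCP and whose axes are the flange's). Camera axes: x right, y up, looking along -z (the intrinsics and any distortion apply to the point x, -y, -z); pixel columns grow to the right and rows downward; lengths in m; the calibration is good to about 2 mm. A picture is of the moment at which its call begins: read the wrist's pose just before it. There is no depth.
- ticket.hand_in(): hands the job in; it is judged then, once.
The state is a dict: "time": time; "q": joint angles; "joint_velocities": joint speeds; "joint_torque": joint torques, N m; "position": TCP position; "tool_rot": TCP orientation; "ft_force": force on the tool from outside, world axes, zero at the start; "moment": the same for the moment, N m; "grip_width": finger opening in m; "grip_force": force on a finger pad.
Only numpy, scipy, OpenCV 4.12 (cv2) and the standard library are available. Lean on these libraries where they do the work, as an engineer would, in place of code of your own. Each camera call takes 0.05 s, during which the arm holds its last target. There are 200 camera calls.

## Task

Pick up the grey electrode holder by its sleeve, thread it down over the steel post of the white stand with its side arm pointing so that its ring sits over the round stirrer puck, and press it gently down past the sprung ball, keeping hold of it, until you feel the ball click into the sleeve's inner groove; stop there, hold it still for a good second, then let go. Do not drop it on, jam it hard against the post or drive it on down through the click to the base, and leave the things around it alone.

Things in the scene. Friction and masses are not known exactly. Their poses are not given: they have to be found in the camera images.
- sleeve: Grey plastic electrode holder, loose, about 90 g, upright on the bench: a sleeve 40 mm outside, 60 mm tall, with a 22 mm through bore; side arm 12 mm wide, 4 to 16 mm above the underside, along its +x to a small ring. Origin: sleeve axis, underside; z up. Grip it from above with the fingers closing along its y, centred about 45 mm above the underside, so the post can rise between the fingers.
- stand: White electrode stand, fixed: slab 190 x 110 x 12 mm high with an upright polished steel post, diameter 20 mm. A low round stirrer puck (60 mm across, top 18 mm above the bench) lies on the slab along the stand's +x. Origin: post axis, at the bench surface; z up. A sprung detent ball sits in the side of the post that faces the stand's +y.
- post_tip (a point): Centre of the top of the stand's post, 112 mm above the bench; the top 6 mm of the post taper to 12 mm diameter. Post and ball are oiled (friction about 0.12).
- holder (a point): Centre of the ring at the end of the sleeve's side arm, 85 mm from the sleeve's axis along the sleeve's +x, 10 mm above the sleeve's underside.
- well (a point): Centre of the top of the round stirrer puck on the stand, 85 mm from the post's axis along the stand's +x, 18 mm above the bench.
- ball (a joint): Detent ball's inward travel, m: 0 out, 0.002 to 0.003 held in by the bore. Ball 18 mm, 5 mm proud; centre 58 to 88 mm above the bench, different each time, not measured: feel for it. The sleeve's rim meets it about 7 mm above its centre and needs 4 to 10 N down; then slides freely 25 mm, is drawn down as the ball enters the groove, seats about 35 mm below the meeting; pushing on resists again.
- rack: White cuvette rack with a few clear cuvettes, 75 x 170 x 47 mm high, loose bystander. Origin: centre of its underside.
- tipbox: Blue pipette-tip box with clear lid, 85 x 120 x 59 mm high, loose bystander. Origin: centre of its underside.
- vial0: Small glass vial with white cap, 26 mm across, 50 mm high, loose bystander. Origin: centre of its underside.
- vial1: A second vial like it, loose bystander. Origin: centre of its underside.
- groove (a point): Point on the sleeve's axis 30 mm above its underside, at mid-height of the inner groove that takes the detent ball (groove 32 mm across, from 22.5 to 37.5 mm above the underside; it leaves 1 to 2 mm of up-and-down play).
Not all that is in view belongs to the job. Of the things that look like the stand, take the one that is farthest from the robot's base at the start. Leave any orange or purple look-alike of the sleeve alone.

How it is judged:
On the way, in this order (a step that is already met when the one before it is completed fails the run):
1. the sleeve is lifted clear of the bench in the gripper (height (world z) of sleeve above 0.05 m and contact force between the fingers and sleeve above 1 N), for 0.1 s.
2. with the gripper still on it, the sleeve is on the post and its bore is pushing the ball in (horizontal distance between sleeve and stand below 0.004 m and z of sleeve in the frame of stand below 0.097 m and value of joint ball above 0.0015 m and contact force between the fingers and sleeve above 0.5 N), for 0.05 s.
3. with the gripper still on it, the sleeve is held where the ball has clicked out into its groove (value of joint ball below 0.001 m and horizontal distance between sleeve and stand below 0.004 m and z of sleeve in the frame of stand between 0.0235 and 0.0615 m and contact force between the fingers and sleeve above 0.5 N), for 0.8 s.
At the end, for the whole second after the job is handed in: The sleeve hangs at rest and upright (tilt < 0.1 rad) on the post (axes within 4 mm), the detent ball sprung out (travel < 1 mm) into its groove (underside 23.5 to 61.5 mm above the bench), and its arm's ring within 16 mm, seen from above, of the stirrer puck's centre (value of joint ball below 0.001 m and horizontal distance between sleeve and stand below 0.004 m and z of sleeve in the frame of stand between 0.0235 and 0.0615 m and angle between sleeve's own z axis and vertical below 0.1 rad and horizontal distance between holder and well below 0.016 m and linear speed of sleeve below 0.02 m/s); the robot touches nothing.
It fails at once if the sleeve is jammed against the stand or post with more than 20 N (contact force between sleeve and stand above 20 N).
It fails at once if the sleeve is driven on through the click to the base (underside less than 18 mm above the bench on the post) (horizontal distance between sleeve and stand below 0.006 m and z of sleeve in the frame of stand below 0.018 m).
It fails at once if a bystander is moved more than 20 mm (distance of any of rack, tipbox, vial0, vial1 from where it was at the start of the episode above 0.02 m).
It fails at once if the sleeve is let go on the post while its bore still holds the ball in (before the click, or beyond it) (horizontal distance between sleeve and stand below 0.006 m and z of sleeve in the frame of stand below 0.097 m and value of joint ball above 0.0012 m and contact force between the fingers and sleeve below 0.1 N).
It also fails if it takes over 72 s, if anything falls off the work surface, if the arm or the gripper's body presses on something with over 40 N, if the wrist force passes 120 N, or if a joint passes its speed limit or range.

## Working session

There is one attempt and no reset: what is moved stays moved. The work goes in short steps, Python scripts to look and compute and a tool call to move; the robot and the scene stay as the last step left them, time stands still between calls to the robot, and variables do not carry over. Pictures are saved under pics/ and viewed, at most 11 in all, crops included, and the job is handed in when it is done.

Besides the shell and the picture viewer there is one more tool, called after "Emit:" in YAML: its name, and indented under it one key for each argument. drive_tool: Moves the arm, as the interface text tells. Its arguments: {"type":"object","properties":{"deltas":{"type":"array"},"gripper":{"type":"number"},"squeeze":{"type":"number"}},"required":["deltas"]}

```bash
mkdir -p pics; ls
cat > h.py <<'E'
import numpy as np, cv2
from rig import sensors, eyes, ticket, robot
from scipy.spatial.transform import Rotation as R
def shot(name,fn=None):
    o=sensors.get_obs(); c=eyes.camera(name)
    if fn: cv2.imwrite('pics/'+fn,c['img'][:,:,::-1])
    return pose(c,o)
def pose(c,o):
    if 'hand_eye' in c:
        T=np.eye(4);T[:3,:3]=R.from_quat(o['tool_rot']).as_matrix();T[:3,3]=o['position']
        T=T@np.array(c['hand_eye'])
    else:
        T=np.eye(4);a=np.array(c['attitude']);T[:3,:3]=a if a.shape==(3,3) else R.from_quat(a).as_matrix();T[:3,3]=c['xyz']
    c['T']=T; c['f']=c['img'].shape[0]/2/np.tan(np.radians(c['fov_y'])/2); return c
def ray(c,u,v):
    p=np.array([[[u,v]]],float); K=np.array([[c['f'],0,c['cx']],[0,c['f'],c['cy']],[0,0,1]])
    d=c.get('distortion',c.get('dist'))
    x,y=cv2.undistortPoints(p,K,np.array(d,float) if d is not None else None)[0,0]
    return c['T'][:3,3], c['T'][:3,:3]@np.array([x,-y,-1])
def onz(c,u,v,z):
    o,d=ray(c,u,v); return o+d*(z-o[2])/d[2]
def proj(c,P):
    q=np.linalg.inv(c['T'])@np.r_[P,1]; return c['cx']+c['f']*q[0]/-q[2], c['cy']-c['f']*q[1]/-q[2]
def tri(c1,p1,c2,p2):
    (a,d),(b,e)=ray(c1,*p1),ray(c2,*p2); s=np.linalg.lstsq(np.c_[d,-e],b-a,rcond=None)[0]
    x,y=a+d*s[0],b+e*s[1]; return (x+y)/2,np.linalg.norm(x-y)
E
python3 - <<'E'
from h import *
im=[]
for n in ['scene','top']:
    c=shot(n); im.append(c['img']); print(n,{k:v for k,v in c.items() if k not in('img','T')})
    cv2.imwrite('pics/%s0.png'%n,cv2.resize(c['img'][:,:,::-1],(800,600),interpolation=cv2.INTER_CUBIC))
c=shot('wrist','w0.png');print({k:v for k,v in c.items() if k not in('img',)})
print(sensors.get_obs(),robot.tip_reach)
E
```

```text
pics
scene {'fov_y': 45.03404993903808, 'cx': 254.98978762069106, 'cy': 195.67954163381754, 'xyz': array([ 1.00550324, -0.56969548,  0.87040666]), 'attitude': array([0.338505  , 0.12967277, 0.35089521, 0.86340714]), 'f': np.float64(463.13971312610386)}
top {'fov_y': 49.37664996709398, 'cx': 250.20419824142263, 'cy': 186.82502610533714, 'xyz': array([ 0.43717498, -0.06635595,  1.01972579]), 'attitude': array([ 0.03284413, -0.02396631, -0.70075707,  0.71224042]), 'f': np.float64(417.66209602030233)}
{'fov_y': 63.40417232126243, 'cx': 257.85634208028614, 'cy': 192.03401073778667, 'hand_eye': array([[ 4.39609603e-04,  9.68127612e-01,  2.50457051e-01,
         6.81981495e-02],
       [ 9.99999897e-01, -4.53205877e-04, -3.38754567e-06,
        -3.33918189e-04],
       [ 1.10229031e-04,  2.50457027e-01, -9.68127711e-01,
        -1.39532756e-01],
       [ 0.00000000e+00,  0.00000000e+00,  0.00000000e+00,
         1.00000000e+00]]), 'T': array([[ 0.26702379, -0.93319527, -0.24050962,  0.10118496],
       [ 0.96368783,  0.25805152,  0.06866716,  0.61983   ],
       [-0.002016  , -0.25011196,  0.96821482,  0.38324149],
       [ 0.        ,  0.        ,  0.        ,  1.        ]]), 'f': np.float64(310.8491763907913)}
{'time': 0.15, 'q': array([ 1.12150964e+00,  5.28257551e-01,  1.43362805e+00, -8.28813071e-06,
        1.18142170e+00, -1.78505162e-01]), 'joint_velocities': array([-0.00038946, -0.00291465, -0.00231273, -0.00205376, -0.00135479,
        0.00077029]), 'joint_torque': array([ 5.19093992e-04, -4.40431416e+01, -1.76841635e+01,  6.33392972e-02,
        5.52390015e-02, -8.52065341e-05]), 'position': array([0.16691518, 0.60173602, 0.243787  ]), 'tool_rot': array([ 1.34975896e-01,  9.90848511e-01, -8.16617372e-04, -2.61067933e-04]), 'ft_force': array([-0.58729086, -0.17844298,  0.13459019]), 'moment': array([ 0.02795155, -0.02950143, -0.0375716 ]), 'grip_force': 0.0, 'grip_width': 0.0870700933957888} 0.022
```

View pics/scene0.png

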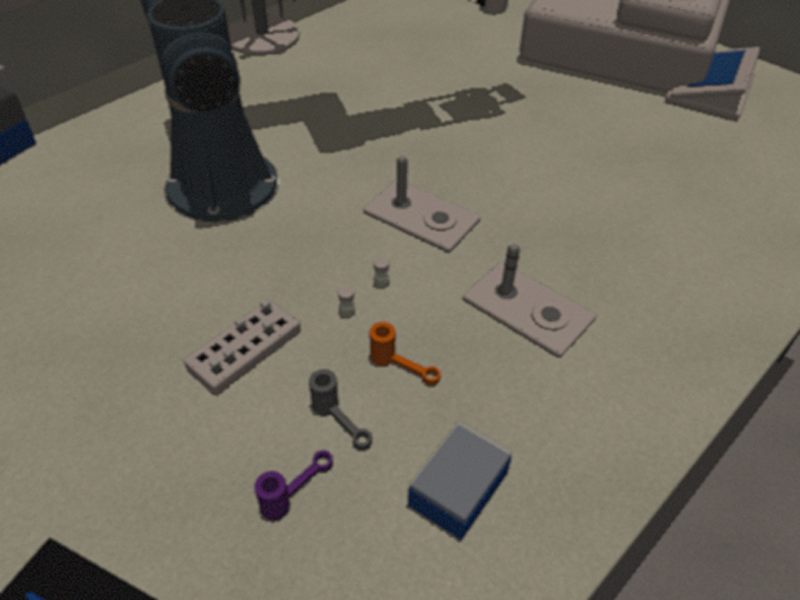

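View pics/top0.png

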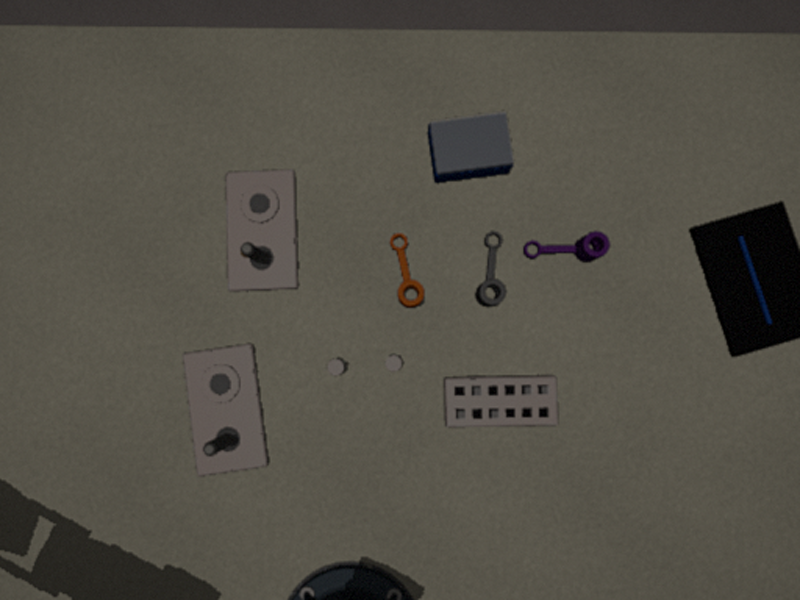

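Scene picture (800 scale): sleeve-like bodies are grey (323,390), orange (382,343) and purple (271,495). The grey one is the holder. Stands are at (530,300) and (420,212). In the top view they are at (262,230) and (226,410), and the first is farther from the base (bottom centre). I'll triangulate these and confirm them in one crop.

Run:
```python
from h import *
s=shot('scene');t=shot('top');k=1.5625
P=dict(sleevetop=((323,378),(491,291)),ring=((362,439),(493,240)),tip=((514,248),(246,249)),puck=((550,314),(260,204)),tip2=((402,160),(209,450)))
for n,(a,b) in P.items():
    x,g=tri(s,np.array(a)/k,t,np.array(b)/k); print(n,x.round(4),'gap',round(g,4),'r',np.hypot(*x[:2]).round(3))
for n,b in dict(vialA=(337,367),vialB=(394,363),orange=(411,292),rackc=(501,401),tip=(470,147)).items(): print(n,onz(t,*np.array(b)/k,.05).round(3))
def crop(c,u,v): u,v=int(u/k),int(v/k); return cv2.resize(c['img'][v-45:v+45,u-45:u+45],(390,290*390//390+100),interpolation=cv2.INTER_CUBIC)[:290]
def cr(c,u,v): u,v=int(u/k),int(v/k); return cv2.resize(c['img'][v-38:v+38,u-50:u+50],(396,297),interpolation=cv2.INTER_CUBIC)
im=np.vstack([np.hstack([cr(s,340,405),cr(t,491,265)]),np.hstack([cr(s,530,290),cr(t,262,230)])])
im=np.clip(im.astype(float)*1.8,0,255).astype(np.uint8)
cv2.imwrite('pics/crop1.png',im[:,:,::-1])
```

```text
sleevetop [ 0.5185 -0.2002  0.0615] gap 0.0016 r 0.556
ring [ 0.6031 -0.2096  0.0101] gap 0.003 r 0.638
tip [0.5696 0.1532 0.1066] gap 0.0037 r 0.59
puck [0.654  0.1554 0.0177] gap 0.0047 r 0.672
tip2 [0.2888 0.1953 0.1056] gap 0.0043 r 0.349
vialA [0.403 0.024 0.05 ]
vialB [ 0.41 -0.06  0.05]
orange [ 0.516 -0.083  0.05 ]
rackc [ 0.357 -0.218  0.05 ]
tip [ 0.737 -0.17   0.05 ]
```

View pics/crop1.png

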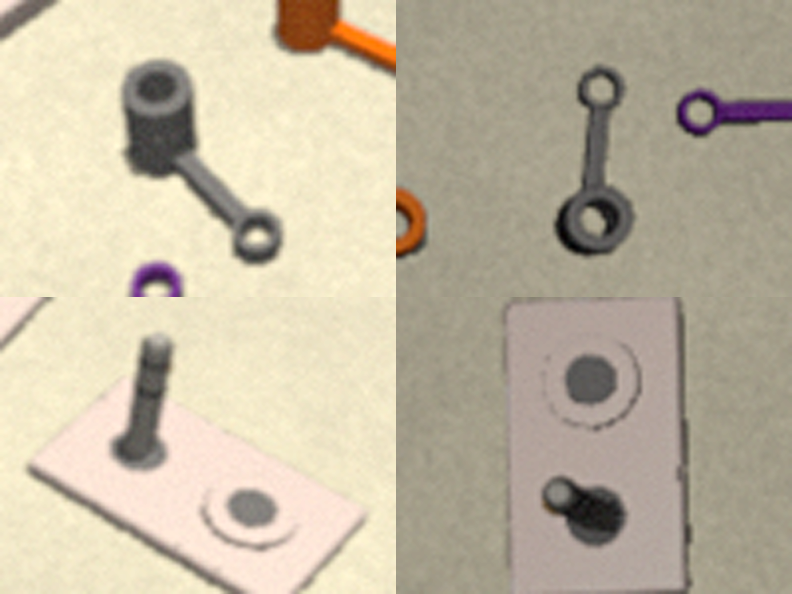

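The crop confirms both: the grey sleeve with its arm and ring, and the far stand with post and puck. Triangulated heights (62, 10, 107 and 18 mm) fit the text. Next I'll fly over the stand for a close look.

Emit:
drive_tool:
  deltas:
    - [[0, 0, 0, 0, 0, -0.1], [0, 0, 0, 0, 0, -0.1], [0, 0, 0, 0, 0, -0.1], [-24.7, -30.2, 0, 0, 0, 0], [-24.7, -30.2, 0, 0, 0, 0], [-24.7, -30.2, 0, 0, 0, 0], [-24.7, -30.2, 0, 0, 0, 0], [-24.7, -30.2, 0, 0, 0, 0]]

```text
time: 0.92
position: [0.2957, 0.4535, 0.2445]
tool_rot: [-0.015, 1.0, 0.0, 0.0]
ft_force: [0.6, -0.4, 0.5]
grip_width: 0.0871
grip_force: 0.0
```

Emit:
drive_tool:
  deltas:
    - [[-24.7, -30.2, 0, 0, 0, 0], [-24.7, -30.2, 0, 0, 0, 0], [-24.7, -30.2, 0, 0, 0, 0], [-24.7, -30.2, 0, 0, 0, 0], [-24.7, -30.2, 0, 0, 0, 0], [-24.7, -30.2, 0, 0, 0, 0], [-24.7, -30.2, 0, 0, 0, 0], [-24.7, -30.2, 0, 0, 0, 0]]

```text
time: 1.58
position: [0.5005, 0.2175, 0.2446]
tool_rot: [-0.014, 1.0, 0.0, 0.0]
ft_force: [1.0, 0.3, -0.1]
grip_width: 0.087
grip_force: 0.0
```

Emit:
drive_tool:
  deltas:
    - [[-24.7, -30.2, 0, 0, 0, 0], [-24.7, -30.2, 0, 0, 0, 0], [0, 0, 0, 0, 0, 0], [0, 0, 0, 0, 0, 0]]

```text
time: 1.92
position: [0.552, 0.1584, 0.2443]
tool_rot: [-0.013, 1.0, 0.0, 0.0]
ft_force: [-0.8, 0.9, -0.6]
grip_width: 0.0871
grip_force: 0.0
```

Run:
```python
from h import *
o=sensors.get_obs();print(o['position'],R.from_quat(o['tool_rot']).as_matrix().round(4))
c=shot('wrist');np.save('pics/w1.npy',c,allow_pickle=True)
print([np.round(proj(c,p),1) for p in ([.5696,.1532,.112],[.654,.1554,.018])])
cv2.imwrite('pics/w1.png',np.clip(c['img'][:,:,::-1].astype(float)*1.6,0,255).astype(np.uint8))
```

```text
[0.55203121 0.15838164 0.24426635] [[-9.997e-01 -2.510e-02  0.000e+00]
 [-2.510e-02  9.997e-01  2.000e-04]
 [-0.000e+00  2.000e-04 -1.000e+00]]
[array([252. , 208.3]), array([253.7, 249.3])]
```

View pics/w1.png

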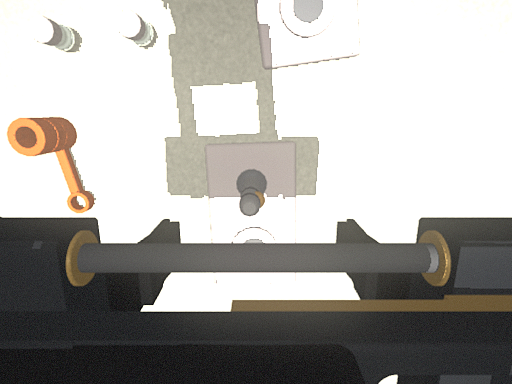

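Wrist view: the post's top disc is at (250,205), predicted (252,208). An orange detent ball shows at (260,197) on +y, which agrees with the stand's +x being about world +x. I'll enlarge it to get the tip and the slab yaw.

Run:
```python
from h import *
c=np.load('pics/w1.npy',allow_pickle=True).item(); im=c['img']
cv2.imwrite('pics/w1c.png',cv2.resize(im[160:222,210:300,::-1],(720,496),interpolation=cv2.INTER_NEAREST))
# yaw from puck-tip already; slab yaw from slab side edges in wrist: white slab sides below shadow
hsv=cv2.cvtColor(im,cv2.COLOR_RGB2HSV)
m=((hsv[:,:,1]>120)&(hsv[:,:,0]<25)&(hsv[:,:,2]>60)).astype(np.uint8);m[:170]=0;m[215:]=0;m[:,:230]=0;m[:,290:]=0
print('orange px',np.argwhere(m)[:,::-1].mean(0) if m.any() else None,m.sum())
g=cv2.cvtColor(im,cv2.COLOR_RGB2GRAY)
for r in (150,160,170,190,205,210): print(r,g[r,198:215],g[r,285:305])
for r in range(192,218,2): print(r,g[r,236:268])
```

```text
orange px [263. 197.] 1
150 [112 112 117 119 118 118 105 103 109 115 116 116 115 116 116 116 116] [118 117 117 117 116 116 116 116 115 111 101 110 114 115 116 114 114 112
 117 117]
160 [112 115 114 112 112 109 112 102 103 112 115 117 114 115 115 115 115] [114 116 116 116 115 116 115 116 115 111 101 110 114 115 114 116 116 117
 114 113]
170 [114 117 114 114 114 111 113 113 102 106 112 115 115 115 115 114 116] [116 116 113 118 116 115 116 119 113 111 101 108 110 113 114 121 121 118
 117 120]
190 [116 114 113 114 116 115 113 111 115 104 105 110 114 116 115 117 115] [117 116 116 115 117 116 118 118 116 112  99 112 118 116 114 116 117 117
 112 111]
205 [197 192 190 191 195 198 198 201 206 210 180 165 182 203 207 205 205] [208 208 207 208 207 208 208 210 206 191 154 180 202 204 202 200 200 196
 194 199]
210 [200 196 189 195 201 202 196 192 196 201 200 166 164 199 208 206 205] [207 208 208 208 207 209 207 209 206 191 156 186 207 205 202 199 196 197
 201 200]
192 [115 118 109  92  76  70  72  79  82  81  81  75  76  73  75  78  78  81
  80  84  88  84  84  81  79  76  71  75 100 112 113 116]
[... 920 characters left out ...]
 162 207 213 207 209 208]
208 [207 209 219 159  84  78  89  97  98  98  98  97  97  99  99  98  97  97
 100  96  88  81  71 126 171 208 214 208 206 207 207 207]
210 [208 206 212 195 119  68  76  92  99 100  96  98  97  98  96  99  98  97
  99  92  81  74  74 191 216 210 208 207 207 207 207 208]
212 [206 208 208 213 194 138  84  76  90  96  96  99  99  98  99 100  98  97
  90  79  64 111 179 210 210 208 207 206 208 208 207 206]
214 [207 208 206 207 209 216 198 137  74  65  76  83  88  91  89  81  79  68
  61 111 182 213 212 209 207 207 208 207 209 207 208 208]
216 [207 206 206 207 205 205 209 214 217 207 187 173 165 139 149 176 181 208
 218 214 209 208 208 205 206 207 207 208 207 207 206 207]
```

View pics/w1c.png

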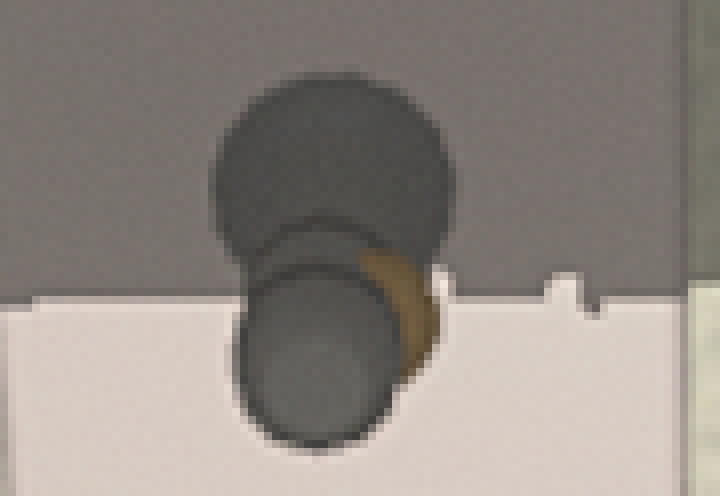

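Run:
```python
from h import *
c=np.load('pics/w1.npy',allow_pickle=True).item()
print('post',onz(c,249.8,204.8,.106))
for a,b in (((205,150),(209.3,210)),((295,150),(295,210))):
    p,q=onz(c,*a,.012),onz(c,*b,.012); d=q-p; print(p,q,np.arctan2(d[1],d[0]))
print('collar', onz(c,251.7,183,.012))
o=sensors.get_obs();
```

```text
post [0.56809672 0.15099439 0.106     ]
[0.52971761 0.09438221 0.012     ] [0.60474116 0.09849792 0.012     ] 0.05480406049672501
[0.52696561 0.20177994 0.012     ] [0.60198057 0.20594677 0.012     ] 0.05548965830304685
collar [0.56866587 0.15094495 0.012     ]
```

Emit:
drive_tool:
  deltas:
    - [[0, 0, 0, 0, 0, 0.0675], [0, 0, 0, 0, 0, 0.0675], [1.1, -35.4, 0, 0, 0, 0], [1.1, -35.4, 0, 0, 0, 0], [1.1, -35.4, 0, 0, 0, 0], [1.1, -35.4, 0, 0, 0, 0], [1.1, -35.4, 0, 0, 0, 0], [1.1, -35.4, 0, 0, 0, 0]]

```text
time: 2.63
position: [0.5203, -0.0495, 0.2446]
tool_rot: [0.051, 0.999, 0.0, -0.0]
ft_force: [-0.3, -0.5, -0.5]
grip_width: 0.0873
grip_force: 0.0
```

Emit:
drive_tool:
  deltas:
    - [[1.1, -35.4, 0, 0, 0, 0], [1.1, -35.4, 0, 0, 0, 0], [1.1, -35.4, 0, 0, 0, 0], [1.1, -35.4, 0, 0, 0, 0], [0, 0, 26, 0, 0, 0], [0, 0, 26, 0, 0, 0], [0, 0, 0, 0, 0, 0], [0, 0, 0, 0, 0, 0]]

```text
time: 3.3
position: [0.5012, -0.1884, 0.1917]
tool_rot: [0.052, 0.999, 0.001, -0.002]
ft_force: [0.6, 0.4, -1.3]
grip_width: 0.0873
grip_force: 0.0
```

Run:
```python
from h import *
o=sensors.get_obs();print(o['position'],R.from_quat(o['tool_rot']).as_matrix().round(4)[:,0])
c=shot('wrist');np.save('pics/w2.npy',c,allow_pickle=True)
print([np.round(proj(c,p),1) for p in ([.5185,-.2002,.06],[.6031,-.2096,.016])])
im=c['img'][120:245,160:360,::-1]
cv2.imwrite('pics/w2c.png',cv2.resize(im,(800,500),interpolation=cv2.INTER_NEAREST))
```

```text
[ 0.50120258 -0.18843906  0.19165993] [-0.9946  0.1039  0.0041]
[array([247. , 210.1]), array([248.4, 270.8])]
```

View pics/w2c.png

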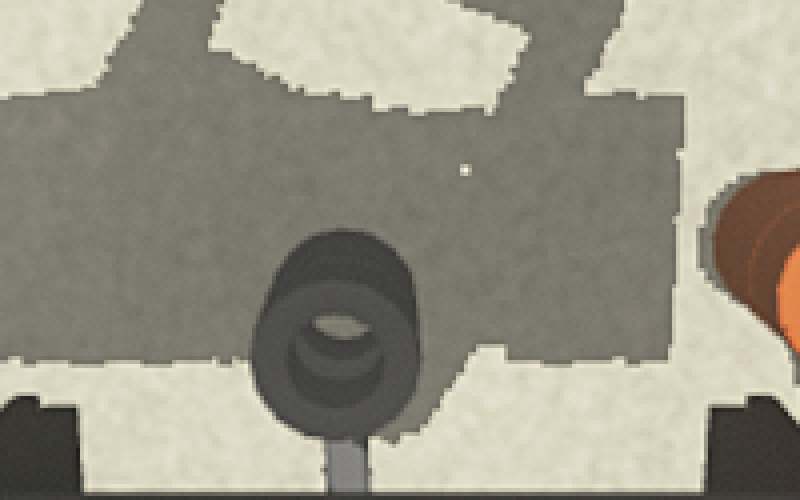

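The sleeve's rim centre is at pixel (244.0,209.7), and its arm appears at (247,237), running away from the base.

Run:
```python
from h import *
c=np.load('pics/w2.npy',allow_pickle=True).item()
s=onz(c,244,209.7,.06);a=onz(c,247.2,237,.016);t=shot('top')
print(s,a,np.arctan2(*(a-s)[1::-1]), 'top:',onz(t,491/1.5625,291/1.5625,.06),onz(t,493/1.5625,240/1.5625,.016))
w=np.load('pics/w1.npy',allow_pickle=True).item()
o=sensors.get_obs();p=np.array(o['position']);X=R.from_quat(o['tool_rot']).as_matrix();print(p,X[:,0],X[:,2])
print('delta tool mm',X.T@(s-p)*1e3)
```

```text
[ 0.51781783 -0.20292066  0.06      ] [ 0.56266204 -0.20640926  0.016     ] -0.07763735214449369 top: [ 0.51804781 -0.20099823  0.06      ] [ 0.60113452 -0.2099142   0.016     ]
[ 0.50304823 -0.1895936   0.19362608] [-0.99461879  0.10359549 -0.00119623] [ 1.14161263e-03 -5.86525244e-04 -9.99999176e-01]
delta tool mm [-15.91089624 -11.66313368 133.65064335]
```

```bash
cat > rim.py <<'E'
from h import *
def circ(c,box,lo,hi):
    "largest near-dark blob's bore: print min enclosing of outer via mask"
if __name__=='__main__':
    c=shot('wrist');c=shot('wrist');o=sensors.get_obs();np.save('pics/w3.npy',c,allow_pickle=True)
    w=np.load('pics/w2.npy',allow_pickle=True).item()
    g=[cv2.cvtColor(x['img'],cv2.COLOR_RGB2GRAY)[165:232,215:275].astype(np.float32) for x in (w,c)]
    sh=cv2.phaseCorrelate(*g); print('shift',sh)
    u,v=244+sh[0][0],209.7+sh[0][1]
    s=onz(c,u,v,.06);a=onz(c,247.2+sh[0][0],237+sh[0][1],.016);print(u,v,s,a,np.arctan2(*(a-s)[1::-1]))
    p=np.array(o['position']);X=R.from_quat(o['tool_rot']).as_matrix();print(p,X[:,0],'delta tool mm',X.T@(s-p)*1e3)
E
python3 rim.py
```

```text
shift ((1.5868683257305314, -3.7985866848776055), 0.9062419769940553)
245.58686832573053 205.9014133151224 [ 0.51808601 -0.20321771  0.06      ] [ 0.5627988  -0.20654042  0.016     ] -0.07417587101800988
[ 0.50345592 -0.19012874  0.19412214] [-0.99458294  0.10391061 -0.00271126] delta tool mm [-15.54728815 -11.32267894 134.17968431]
```

Emit:
drive_tool:
  deltas:
    - [[-15.5, -11.3, 0, 0, 0, 0], [0, 0, 36, 0, 0, 0], [0, 0, 36, 0, 0, 0], [0, 0, 36, 0, 0, 0], [0, 0, 26, 0, 0, 0], [0, 0, 12, 0, 0, 0], [0, 0, 0, 0, 0, 0], [0, 0, 0, 0, 0, 0]]
  gripper: 100

```text
time: 4.17
position: [0.5174, -0.2037, 0.0473]
tool_rot: [0.053, 0.999, -0.0, 0.001]
ft_force: [0.0, -1.4, -0.2]
grip_width: 0.087
grip_force: 0.0
```

Emit:
drive_tool:
  deltas:
    - [[0, 0, 0, 0, 0, 0], [0, 0, 0, 0, 0, 0], [0, 0, 0, 0, 0, 0], [0, 0, 0, 0, 0, 0], [0, 0, 0, 0, 0, 0], [0, 0, 0, 0, 0, 0], [0, 0, 0, 0, 0, 0], [0, 0, 0, 0, 0, 0]]
  gripper: 0
  squeeze: 25

```text
time: 4.83
position: [0.5166, -0.2035, 0.0466]
tool_rot: [0.053, 0.999, -0.0, 0.0]
ft_force: [-0.2, -0.1, -0.8]
grip_width: 0.0413
grip_force: 0.0
```

Emit:
drive_tool:
  deltas:
    - [[0, 0, 0, 0, 0, 0], [0, 0, 0, 0, 0, 0], [0, 0, 0, 0, 0, 0], [0, 0, 0, 0, 0, 0], [0, 0, 0, 0, 0, 0]]

```text
time: 5.25
position: [0.5166, -0.2035, 0.0466]
tool_rot: [0.053, 0.999, 0.0, -0.0]
ft_force: [-0.1, -0.2, 1.7]
grip_width: 0.0398
grip_force: 24.9
```

Emit:
drive_tool:
  deltas:
    - [[0, 0, 0, 0, 0, 0], [0, 0, 0, 0, 0, 0], [0, 0, 0, 0, 0, 0], [0, 0, 0, 0, 0, 0], [0, 0, 0, 0, 0, 0], [0, 0, 0, 0, 0, 0], [0, 0, 0, 0, 0, 0], [0, 0, 0, 0, 0, 0]]
  gripper: 100

```text
time: 5.92
position: [0.5166, -0.2035, 0.0466]
tool_rot: [0.053, 0.999, -0.0, 0.0]
ft_force: [-0.1, 0.4, -1.1]
grip_width: 0.083
grip_force: 0.0
```

Emit:
drive_tool:
  deltas:
    - [[0, 0, -36, 0, 0, 0], [0, 0, -36, 0, 0, 0], [0, 0, -36, 0, 0, 0], [15.5, 11.3, -38, 0, 0, 0], [0, 0, 0, 0, 0, 0], [0, 0, 0, 0, 0, 0], [0, 0, 0, 0, 0, 0], [0, 0, 0, 0, 0, 0]]

```text
time: 6.58
position: [0.5021, -0.1906, 0.1905]
tool_rot: [0.053, 0.999, 0.001, -0.001]
ft_force: [0.2, -0.0, -0.1]
grip_width: 0.0867
grip_force: 0.0
```

```bash
python3 rim.py
python3 - <<'E'
from h import *
c=np.load('pics/w3.npy',allow_pickle=True).item()
im=c['img'][165:240,205:305,::-1]
cv2.imwrite('pics/w3c.png',cv2.resize(im,(800,600),interpolation=cv2.INTER_CUBIC))
E
```

```text
shift ((1.6953412513938453, -0.5373435627234429), 1.0687722435703984)
245.69534125139384 209.16265643727655 [ 0.51804875 -0.20361164  0.06      ] [ 0.56274335 -0.20693538  0.016     ] -0.07422891386041114
[ 0.50214669 -0.19069801  0.19014067] [-0.99438271  0.10580778  0.00278354] delta tool mm [-17.54134565 -11.33594252 130.07701378]
```

View pics/w3c.png

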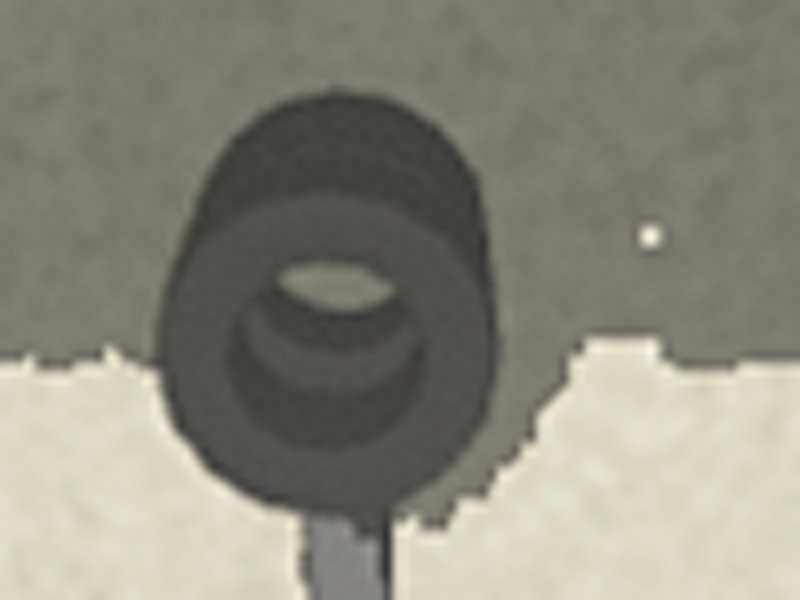

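Emit:
drive_tool:
  deltas:
    - [[-17, -11.3, 0, 0, 0, 0], [0, 0, 36, 0, 0, 0], [0, 0, 36, 0, 0, 0], [0, 0, 36, 0, 0, 0], [0, 0, 25, 0, 0, 0], [0, 0, 12, 0, 0, 0], [0, 0, 0, 0, 0, 0], [0, 0, 0, 0, 0, 0]]

```text
time: 7.35
position: [0.5183, -0.2039, 0.046]
tool_rot: [0.053, 0.999, 0.0, -0.001]
ft_force: [-0.0, 0.7, -0.4]
grip_width: 0.0869
grip_force: 0.0
```

Emit:
drive_tool:
  deltas:
    - [[0, 0, 0, 0, 0, 0], [0, 0, 0, 0, 0, 0], [0, 0, 0, 0, 0, 0], [0, 0, 0, 0, 0, 0], [0, 0, 0, 0, 0, 0], [0, 0, 0, 0, 0, 0], [0, 0, 0, 0, 0, 0], [0, 0, 0, 0, 0, 0]]
  gripper: 0
  squeeze: 25

```text
time: 8.02
position: [0.5184, -0.2039, 0.0469]
tool_rot: [0.053, 0.999, -0.0, 0.0]
ft_force: [-0.9, 0.1, 0.8]
grip_width: 0.0414
grip_force: 0.0
```

Emit:
drive_tool:
  deltas:
    - [[0, 0, 0, 0, 0, 0], [0, 0, 0, 0, 0, 0], [0, 0, 0, 0, 0, 0], [0, 0, 0, 0, 0, 0]]

```text
time: 8.35
position: [0.5184, -0.2039, 0.0469]
tool_rot: [0.053, 0.999, -0.0, 0.0]
ft_force: [-0.2, 0.8, 2.7]
grip_width: 0.0399
grip_force: 25.0
```

Emit:
drive_tool:
  deltas:
    - [[0, 0, -10, 0, 0, 0], [0, 0, -25, 0, 0, 0], [0, 0, -30, 0, 0, 0], [0, 0, -35, 0, 0, 0], [0, 0, -35, 0, 0, 0], [0, 0, -15, 0, 0, 0], [0, 0, 0, 0, 0, -0.08], [0, 0, 0, 0, 0, -0.08]]

```text
time: 9.02
position: [0.519, -0.2043, 0.1991]
tool_rot: [-0.029, 1.0, -0.001, 0.002]
ft_force: [0.5, -0.4, -1.4]
grip_width: 0.0395
grip_force: 25.0
```

Emit:
drive_tool:
  deltas:
    - [[0, 20, 0, 0, 0, 0], [0, 35, 0, 0, 0, 0], [0, 40, 0, 0, 0, 0], [0, 40, 0, 0, 0, 0], [0, 40, 0, 0, 0, 0], [0, 40, 0, 0, 0, 0], [0, 40, 0, 0, 0, 0], [0, 40, 0, 0, 0, 0]]

```text
time: 9.68
position: [0.5017, 0.0924, 0.1972]
tool_rot: [-0.027, 1.0, -0.0, 0.0]
ft_force: [1.4, 0.5, -0.9]
grip_width: 0.0397
grip_force: 25.0
```

Emit:
drive_tool:
  deltas:
    - [[0, 35, 0, 0, 0, 0], [0, 20, 0, 0, 0, 0], [0, 6, 0, 0, 0, 0], [0, 0, 0, 0, 0, 0], [0, 0, 0, 0, 0, 0], [0, 0, 0, 0, 0, 0]]

```text
time: 10.18
position: [0.4993, 0.1503, 0.1968]
tool_rot: [-0.026, 1.0, -0.0, -0.0]
ft_force: [0.2, 0.1, -0.7]
grip_width: 0.0401
grip_force: 25.0
```

Run:
```python
from h import *
c=shot('wrist');c=shot('wrist');o=sensors.get_obs();print(o['position'],R.from_quat(o['tool_rot']).as_matrix()[:,0],np.abs(o['joint_velocities']).max())
np.save('pics/w4.npy',c,allow_pickle=True)
u,v=map(int,proj(c,[.5683,.151,.106]));print(proj(c,[.5683,.151,.106]))
v0,u0=v-45,u-60
print(u0,v0)
cv2.imwrite('pics/w4c.png',cv2.resize(c['img'][v0:v0+90,u0:u0+120,::-1],(720,540),interpolation=cv2.INTER_NEAREST))
```

```text
[0.49936503 0.15014276 0.19677146] [-9.98640892e-01 -5.21186106e-02  1.40193026e-04] 0.0034322092612136964
(np.float64(254.86608963239763), np.float64(282.8212569602903))
194 237
```

View pics/w4c.png

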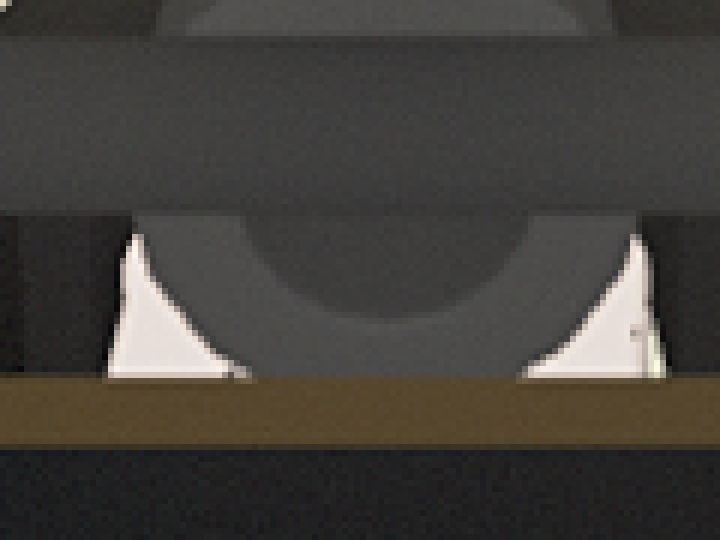

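The sleeve hides the post from this side, because the camera sits on the base side. I'll look from beyond the post instead.

Emit:
drive_tool:
  deltas:
    - [[-20, 0, 0, 0, 0, 0], [-30, 0, 0, 0, 0, 0], [-35, 0, 0, 0, 0, 0], [-35, 0, 0, 0, 0, 0], [-20, 0, 0, 0, 0, 0], [-10, 0, 0, 0, 0, 0], [0, 0, 0, 0, 0, 0], [0, 0, 0, 0, 0, 0]]

```text
time: 10.95
position: [0.6487, 0.1583, 0.1961]
tool_rot: [-0.026, 1.0, -0.0, -0.001]
ft_force: [-0.6, -0.8, -0.8]
grip_width: 0.0396
grip_force: 25.0
```

Run:
```python
from h import *
c=shot('wrist');c=shot('wrist');c=shot('wrist');o=sensors.get_obs();print(o['position'],np.abs(o['joint_velocities']).max())
np.save('pics/w5.npy',c,allow_pickle=True)
u,v=map(int,proj(c,[.5683,.151,.106]));print(proj(c,[.5683,.151,.106]))
v0,u0=v-30,u-40
print(u0,v0)
cv2.imwrite('pics/w5c.png',cv2.resize(c['img'][v0:v0+60,u0:u0+80,::-1],(800,600),interpolation=cv2.INTER_NEAREST))
```

```text
[0.64749804 0.15915879 0.1965027 ] 0.009173909215623326
(np.float64(253.1106844250411), np.float64(95.588785658647))
213 65
```

View pics/w5c.png

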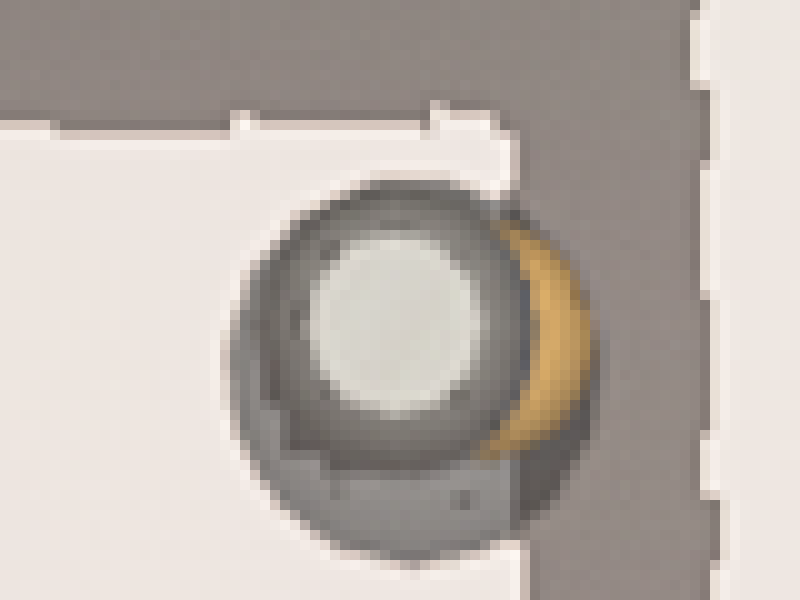

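The post's top disc is centred at pixel (251.9, 96.9), seen almost from straight above, with the brass ball on its +y side.

Run:
```python
from h import *
c=np.load('pics/w5.npy',allow_pickle=True).item();s=onz(c,251.85,96.85,.112);w=np.load('pics/w1.npy',allow_pickle=True).item()
print(s,tri(w,(249.8,204.8),c,(251.9,96.9)))
o=sensors.get_obs();p=np.array(o['position']);X=R.from_quat(o['tool_rot']).as_matrix();print(p,X[:,0],X[:,2],'delta tool mm',X.T@(s-p)*1e3)
```

```text
[0.56947433 0.1502809  0.112     ] (array([0.56908429, 0.15052469, 0.10276211]), np.float64(0.0008120846130366691))
[0.64749804 0.15915879 0.1965027 ] [-0.99855879 -0.05362989  0.00204434] [-2.03813001e-03 -1.70527535e-04 -9.99997908e-01] delta tool mm [78.21462471 -4.6755326  84.66306209]
```

Emit:
drive_tool:
  deltas:
    - [[15, -1, 0, 0, 0, 0], [25, -1.5, 0, 0, 0, 0], [25, -1.5, 0, 0, 0, 0], [10, -0.6, 0, 0, 0, 0], [3.7, 0, 0, 0, 0, 0], [0, 0, 10, 0, 0, 0], [0, 0, 15, 0, 0, 0], [0, 0, 5, 0, 0, 0]]

```text
time: 11.77
position: [0.5705, 0.1507, 0.1651]
tool_rot: [-0.027, 1.0, -0.0, -0.001]
ft_force: [-0.2, -1.1, -0.4]
grip_width: 0.0399
grip_force: 25.0
```

Emit:
drive_tool:
  deltas:
    - [[0, 0, 0, 0, 0, 0], [0, 0, 0, 0, 0, 0], [0, 0, 0, 0, 0, 0], [0, 0, 0, 0, 0, 0]]

```text
time: 12.1
position: [0.5713, 0.1509, 0.1672]
tool_rot: [-0.027, 1.0, 0.0, 0.001]
ft_force: [0.5, -0.0, -1.4]
grip_width: 0.0396
grip_force: 25.0
```

Emit:
drive_tool:
  deltas:
    - [[2, -0.5, 0, 0, 0, 0], [0, 0, 2, 0, 0, 0], [0, 0, 2, 0, 0, 0], [0, 0, 2, 0, 0, 0], [0, 0, 1, 0, 0, 0], [0, 0, 0, 0, 0, 0], [0, 0, 0, 0, 0, 0]]

```text
time: 12.68
position: [0.5685, 0.1502, 0.1596]
tool_rot: [-0.027, 1.0, -0.0, -0.0]
ft_force: [-0.0, 0.2, -0.4]
grip_width: 0.0397
grip_force: 25.0
```

Emit:
drive_tool:
  deltas:
    - [[0, 0, 1, 0, 0, 0], [0, 0, 1, 0, 0, 0], [0, 0, 1, 0, 0, 0], [0, 0, 1, 0, 0, 0], [0, 0, 0, 0, 0, 0], [0, 0, 0, 0, 0, 0]]

```text
time: 13.18
position: [0.5686, 0.1502, 0.1557]
tool_rot: [-0.027, 1.0, -0.0, -0.0]
ft_force: [-0.3, -0.0, -0.6]
grip_width: 0.0398
grip_force: 25.0
```

Emit:
drive_tool:
  deltas:
    - [[-0.4, 0, 1, 0, 0, 0], [0, 0, 1, 0, 0, 0], [0, 0, 1, 0, 0, 0], [0, 0, 0, 0, 0, 0], [0, 0, 0, 0, 0, 0]]

```text
time: 13.6
position: [0.5689, 0.1502, 0.1526]
tool_rot: [-0.027, 1.0, -0.0, -0.0]
ft_force: [-0.2, 0.1, -0.5]
grip_width: 0.0396
grip_force: 25.0
```

Emit:
drive_tool:
  deltas:
    - [[0, 0, 1, 0, 0, 0], [0, 0, 1, 0, 0, 0], [0, 0, 0, 0, 0, 0], [0, 0, 0, 0, 0, 0]]

```text
time: 13.93
position: [0.5689, 0.1502, 0.1506]
tool_rot: [-0.027, 1.0, -0.0, -0.0]
ft_force: [0.2, 0.4, 0.0]
grip_width: 0.0399
grip_force: 25.0
```

```bash
python3 -c "
from h import *
o=sensors.get_obs();print(o['position'],o['ft_force'],o['moment'],R.from_quat(o['tool_rot']).as_matrix()[:,2])"
```

```text
[0.56891754 0.15021748 0.15063794] [0.16067661 0.38510375 0.03683674] [ 0.03871467 -0.0116726  -0.03161273] [-2.25615658e-04 -3.43324752e-05 -9.99999974e-01]
```

Emit:
drive_tool:
  deltas:
    - [[0, 0, 1, 0, 0, 0], [0, 0, 1, 0, 0, 0], [0, 0, 1, 0, 0, 0], [0, 0, 1, 0, 0, 0], [0, 0, 0, 0, 0, 0]]

```text
time: 14.35
position: [0.5688, 0.1502, 0.1465]
tool_rot: [-0.027, 1.0, -0.0, -0.0]
ft_force: [-0.3, 1.2, -0.7]
grip_width: 0.0396
grip_force: 25.0
```

Emit:
drive_tool:
  deltas:
    - [[0, 0, 1, 0, 0, 0], [0, 0, 1, 0, 0, 0], [0, 0, 1, 0, 0, 0], [0, 0, 0, 0, 0, 0]]

```text
time: 14.68
position: [0.5688, 0.1502, 0.1435]
tool_rot: [-0.027, 1.0, -0.0, -0.0]
ft_force: [-0.5, 0.3, -0.8]
grip_width: 0.0396
grip_force: 25.0
```

Emit:
drive_tool:
  deltas:
    - [[0, 0, 1, 0, 0, 0], [0, 0, 1, 0, 0, 0], [0, 0, 1, 0, 0, 0], [0, 0, 0, 0, 0, 0]]

```text
time: 15.02
position: [0.5689, 0.1502, 0.1405]
tool_rot: [-0.027, 1.0, -0.0, -0.0]
ft_force: [0.4, -0.1, -0.3]
grip_width: 0.0396
grip_force: 25.0
```

Emit:
drive_tool:
  deltas:
    - [[0, 0, 1, 0, 0, 0], [0, 0, 1, 0, 0, 0], [0, 0, 0, 0, 0, 0]]

```text
time: 15.27
position: [0.569, 0.1503, 0.1386]
tool_rot: [-0.027, 1.0, 0.0, -0.0]
ft_force: [0.5, 0.7, 0.2]
grip_width: 0.0396
grip_force: 25.0
```

Emit:
drive_tool:
  deltas:
    - [[0, 0, 1, 0, 0, 0], [0, 0, 1, 0, 0, 0], [0, 0, 0, 0, 0, 0]]

```text
time: 15.52
position: [0.5694, 0.151, 0.1371]
tool_rot: [-0.027, 1.0, 0.001, 0.001]
ft_force: [-0.7, 3.8, 1.3]
grip_width: 0.0395
grip_force: 25.0
```

Emit:
drive_tool:
  deltas:
    - [[0, 0, 1, 0, 0, 0], [0, 0, 1, 0, 0, 0], [0, 0, 0, 0, 0, 0]]

```text
time: 15.77
position: [0.5695, 0.1516, 0.1355]
tool_rot: [-0.027, 1.0, 0.001, 0.001]
ft_force: [-0.0, 5.0, 2.7]
grip_width: 0.0395
grip_force: 25.0
```

Emit:
drive_tool:
  deltas:
    - [[0, 0, 1, 0, 0, 0], [0, 0, 1, 0, 0, 0], [0, 0, 0, 0, 0, 0]]

```text
time: 16.02
position: [0.5693, 0.1516, 0.1332]
tool_rot: [-0.027, 1.0, 0.001, 0.001]
ft_force: [0.2, 5.4, 1.7]
grip_width: 0.0398
grip_force: 25.0
```

Emit:
drive_tool:
  deltas:
    - [[0, 0, 1, 0, 0, 0], [0, 0, 1, 0, 0, 0], [0, 0, 1, 0, 0, 0], [0, 0, 0, 0, 0, 0]]

```text
time: 16.35
position: [0.5692, 0.1516, 0.1296]
tool_rot: [-0.027, 1.0, 0.001, 0.0]
ft_force: [0.4, 5.7, -0.4]
grip_width: 0.0396
grip_force: 25.0
```

Emit:
drive_tool:
  deltas:
    - [[0, 0, 1, 0, 0, 0], [0, 0, 1, 0, 0, 0], [0, 0, 1, 0, 0, 0], [0, 0, 1, 0, 0, 0], [0, 0, 0, 0, 0, 0]]

```text
time: 16.77
position: [0.5692, 0.1516, 0.1256]
tool_rot: [-0.027, 1.0, 0.001, 0.0]
ft_force: [-0.7, 5.4, -0.6]
grip_width: 0.0398
grip_force: 25.0
```

Emit:
drive_tool:
  deltas:
    - [[0, 0, 1, 0, 0, 0], [0, 0, 1, 0, 0, 0], [0, 0, 1, 0, 0, 0], [0, 0, 1, 0, 0, 0], [0, 0, 0, 0, 0, 0]]

```text
time: 17.18
position: [0.5692, 0.1516, 0.1215]
tool_rot: [-0.027, 1.0, 0.001, 0.0]
ft_force: [0.3, 6.0, -1.3]
grip_width: 0.0398
grip_force: 25.0
```

```bash
python3 -c "
from h import *
o=sensors.get_obs();print(o['position'],o['ft_force'],o['moment'],R.from_quat(o['tool_rot']).as_matrix()[:,2])"
```

```text
[0.56917699 0.15159356 0.12153541] [ 0.28166703  5.98185753 -1.2799082 ] [ 1.18552072 -0.118123    0.03316355] [ 7.91382761e-04  2.33816312e-03 -9.99996953e-01]
```

Emit:
drive_tool:
  deltas:
    - [[0, 0, 1, 0, 0, 0], [0, 0, 1, 0, 0, 0], [0, 0, 1, 0, 0, 0], [0, 0, 1, 0, 0, 0], [0, 0, 0, 0, 0, 0]]

```text
time: 17.6
position: [0.5692, 0.1516, 0.1175]
tool_rot: [-0.027, 1.0, 0.001, 0.0]
ft_force: [1.3, 5.3, -0.7]
grip_width: 0.0397
grip_force: 25.0
```

Emit:
drive_tool:
  deltas:
    - [[0, 0, 1, 0, 0, 0], [0, 0, 1, 0, 0, 0], [0, 0, 1, 0, 0, 0], [0, 0, 0, 0, 0, 0]]

```text
time: 17.93
position: [0.5692, 0.1516, 0.1145]
tool_rot: [-0.027, 1.0, 0.001, 0.0]
ft_force: [0.8, 6.6, -0.1]
grip_width: 0.0394
grip_force: 25.0
```

Emit:
drive_tool:
  deltas:
    - [[0, 0, 1, 0, 0, 0], [0, 0, 1, 0, 0, 0], [0, 0, 0, 0, 0, 0]]

```text
time: 18.18
position: [0.5692, 0.1516, 0.1125]
tool_rot: [-0.027, 1.0, 0.001, 0.0]
ft_force: [0.7, 6.2, -2.3]
grip_width: 0.0398
grip_force: 25.0
```

Emit:
drive_tool:
  deltas:
    - [[0, 0, 1, 0, 0, 0], [0, 0, 1, 0, 0, 0], [0, 0, 0, 0, 0, 0]]

```text
time: 18.43
position: [0.5692, 0.1516, 0.1105]
tool_rot: [-0.027, 1.0, 0.001, 0.0]
ft_force: [1.2, 4.3, -1.5]
grip_width: 0.0398
grip_force: 25.0
```

Emit:
drive_tool:
  deltas:
    - [[0, 0, 1, 0, 0, 0], [0, 0, 1, 0, 0, 0], [0, 0, 0, 0, 0, 0]]

```text
time: 18.68
position: [0.5691, 0.1516, 0.1083]
tool_rot: [-0.027, 1.0, 0.001, 0.0]
ft_force: [0.4, 6.6, -3.4]
grip_width: 0.0398
grip_force: 25.0
```

Emit:
drive_tool:
  deltas:
    - [[0, 0, 1, 0, 0, 0], [0, 0, 1, 0, 0, 0], [0, 0, 0, 0, 0, 0]]

```text
time: 18.93
position: [0.569, 0.1515, 0.106]
tool_rot: [-0.027, 1.0, 0.001, 0.0]
ft_force: [0.9, 6.1, -4.4]
grip_width: 0.0397
grip_force: 25.0
```

Emit:
drive_tool:
  deltas:
    - [[0, 0, 1, 0, 0, 0], [0, 0, 0, 0, 0, 0]]

```text
time: 19.1
position: [0.5688, 0.1515, 0.1047]
tool_rot: [-0.027, 1.0, 0.001, -0.0]
ft_force: [1.9, 5.9, -6.0]
grip_width: 0.04
grip_force: 25.0
```

Emit:
drive_tool:
  deltas:
    - [[0, 0, 1, 0, 0, 0], [0, 0, 0, 0, 0, 0]]

```text
time: 19.27
position: [0.5686, 0.1512, 0.1034]
tool_rot: [-0.027, 1.0, 0.001, -0.0]
ft_force: [0.6, 4.4, -6.6]
grip_width: 0.0399
grip_force: 25.0
```

Emit:
drive_tool:
  deltas:
    - [[0, 0, 1, 0, 0, 0], [0, 0, 0, 0, 0, 0]]

```text
time: 19.43
position: [0.5684, 0.1505, 0.1026]
tool_rot: [-0.027, 1.0, 0.0, -0.001]
ft_force: [1.8, 4.1, -7.1]
grip_width: 0.0396
grip_force: 25.0
```

Emit:
drive_tool:
  deltas:
    - [[0, 0, 0.7, 0, 0, 0], [0, 0, 0, 0, 0, 0]]

```text
time: 19.6
position: [0.5685, 0.1502, 0.1024]
tool_rot: [-0.027, 1.0, -0.0, -0.001]
ft_force: [1.0, 3.5, -6.7]
grip_width: 0.0396
grip_force: 25.0
```

Emit:
drive_tool:
  deltas:
    - [[0, 0, 0.7, 0, 0, 0], [0, 0, 0, 0, 0, 0], [0, 0, 0, 0, 0, 0]]

```text
time: 19.85
position: [0.5687, 0.15, 0.1021]
tool_rot: [-0.027, 1.0, -0.0, -0.0]
ft_force: [0.5, 2.4, -5.8]
grip_width: 0.0397
grip_force: 25.0
```

Emit:
drive_tool:
  deltas:
    - [[0, 0, 0.7, 0, 0, 0], [0, 0, 0, 0, 0, 0], [0, 0, 0, 0, 0, 0]]

```text
time: 20.1
position: [0.569, 0.1499, 0.1018]
tool_rot: [-0.027, 1.0, -0.0, -0.0]
ft_force: [-0.0, 1.1, -4.1]
grip_width: 0.0397
grip_force: 25.0
```

Emit:
drive_tool:
  deltas:
    - [[0, 0, 0.7, 0, 0, 0], [0, 0, 0, 0, 0, 0], [0, 0, 0, 0, 0, 0]]

```text
time: 20.35
position: [0.5694, 0.15, 0.1014]
tool_rot: [-0.027, 1.0, -0.0, 0.0]
ft_force: [0.8, 0.1, -0.4]
grip_width: 0.0398
grip_force: 25.0
```

The pull has dropped to about zero and the sideways ball force is gone, so it is seated at 36 mm below the meeting. I'll hold it still for over a second.

Emit:
drive_tool:
  deltas:
    - [[0, 0, 0, 0, 0, 0], [0, 0, 0, 0, 0, 0], [0, 0, 0, 0, 0, 0], [0, 0, 0, 0, 0, 0], [0, 0, 0, 0, 0, 0], [0, 0, 0, 0, 0, 0], [0, 0, 0, 0, 0, 0], [0, 0, 0, 0, 0, 0]]

```text
time: 21.02
position: [0.5691, 0.1502, 0.101]
tool_rot: [-0.027, 1.0, 0.0, 0.0]
ft_force: [-0.2, -0.2, 0.2]
grip_width: 0.0398
grip_force: 25.0
```

Emit:
drive_tool:
  deltas:
    - [[0, 0, 0, 0, 0, 0], [0, 0, 0, 0, 0, 0], [0, 0, 0, 0, 0, 0], [0, 0, 0, 0, 0, 0], [0, 0, 0, 0, 0, 0], [0, 0, 0, 0, 0, 0], [0, 0, 0, 0, 0, 0], [0, 0, 0, 0, 0, 0]]

```text
time: 21.68
position: [0.569, 0.1503, 0.101]
tool_rot: [-0.027, 1.0, 0.0, 0.0]
ft_force: [0.2, 0.0, 0.2]
grip_width: 0.0399
grip_force: 25.0
```

Run:
```python
from h import *
t=shot('top');s=shot('scene')
cr=lambda c,u,v:cv2.resize(c['img'][v-38:v+38,u-50:u+50],(400,304),interpolation=cv2.INTER_CUBIC)
im=np.hstack([cr(s,340,195),cr(t,165,145)])
cv2.imwrite('pics/fin.png',np.clip(im[:,:,::-1]*1.8,0,255).astype(np.uint8))
```

```text
(no output)
```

View pics/fin.png

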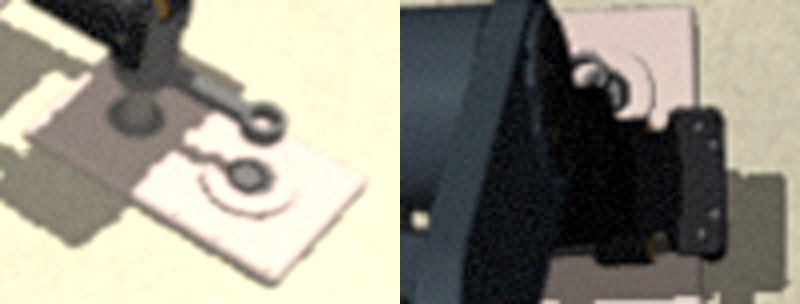

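Held 1.3 s with forces near zero, and the ring hangs over the puck in both views. Now release and retreat straight up.

Emit:
drive_tool:
  deltas:
    - [[0, 0, 0, 0, 0, 0], [0, 0, 0, 0, 0, 0], [0, 0, 0, 0, 0, 0], [0, 0, 0, 0, 0, 0], [0, 0, 0, 0, 0, 0], [0, 0, 0, 0, 0, 0], [0, 0, 0, 0, 0, 0], [0, 0, 0, 0, 0, 0]]
  gripper: 100

```text
time: 22.45
position: [0.569, 0.1502, 0.1009]
tool_rot: [-0.027, 1.0, -0.0, -0.0]
ft_force: [0.3, -0.5, 0.1]
grip_width: 0.0832
grip_force: 0.0
```

Emit:
drive_tool:
  deltas:
    - [[0, 0, -10, 0, 0, 0], [0, 0, -20, 0, 0, 0], [0, 0, -30, 0, 0, 0], [0, 0, -30, 0, 0, 0], [0, 0, -20, 0, 0, 0], [0, 0, -10, 0, 0, 0], [0, 0, 0, 0, 0, 0], [0, 0, 0, 0, 0, 0]]

```text
time: 23.12
position: [0.5687, 0.1502, 0.2211]
tool_rot: [-0.027, 1.0, 0.0, 0.0]
ft_force: [0.3, 0.1, 0.8]
grip_width: 0.0869
grip_force: 0.0
```

Run:
```python
from h import *
shot('wrist');c=shot('wrist');t=shot('top');s=shot('scene')
b=lambda a:np.clip(a[:,:,::-1]*1.8,0,255).astype(np.uint8)
im=np.hstack([cv2.resize(s['img'][157:233,290:390],(400,304)),cv2.resize(c['img'][140:292,160:360],(400,304))])
cv2.imwrite('pics/fin2.png',b(im))
for z in (.04,.055,.065,.075,.095,.115): print(z,np.round(proj(s,[.569,.1525,z]),1))
```

```text
0.04 [324.4 178.2]
0.055 [325.1 174. ]
0.065 [325.6 171.2]
0.075 [326.2 168.3]
0.095 [327.2 162.4]
0.115 [328.3 156.3]
```

View pics/fin2.png

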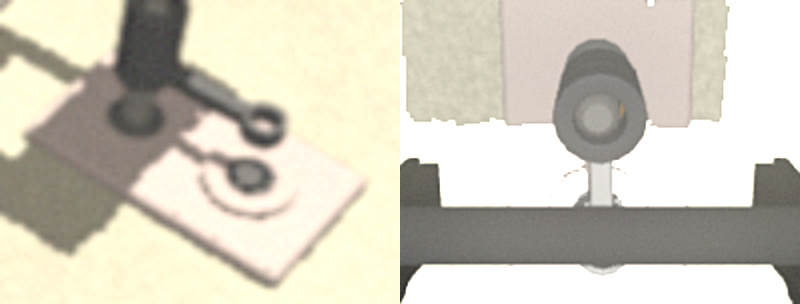

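The sleeve hangs upright on the post at the same height as before release, with its arm over the puck. The gripper is clear, so I'm handing in.

```bash
python3 -c "
from rig import ticket
print(ticket.hand_in())"
```

```text
the job is handed in; nothing more can be done
None
```

The grey holder is clicked onto the far stand's post with its ring over the puck. It was held for about 1.3 s after the click, then released, and the job was handed in at about 23 s; no verdict was returned.

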